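Load a test cartridge under the analyser's push-latch cover

TASK

Load the cartridge with the blue rib into the analyser: press the blue pad on the bay cover so that its push latch lets go and the cover springs open, lay the cartridge in the sloping chute, rib up and nose downhill, and let it slide down to rest on the lower stop. Then swing the cover down and press the pad home so that it latches shut and stays shut when you let go. Leave the orange cartridge and everything else on the bench where it is.

Things in the scene. Friction and masses are not known exactly. Their poses are not given: they have to be found in the camera images.
- flap (a joint): Angle (rad) of the bay cover. 0 = shut and latched (at the start), -0.05 = pressed to the end stop, 1.5 = open; its spring and damper take it there in about 2 s. Push-push latch: from shut, press the pad to the stop, 8 mm in (6 is enough), and let go: it opens. To relatch, swing it down, press to the stop again and let go: it springs back to 0. One more press opens it. It takes 2 to 4 N up to the stop.
- flap_pad (a point): Centre of the blue thumb pad (30 x 70 mm) on the cover's outer face, at the middle of its free edge, 155 mm from the hinge line. z points square out of the outer face, x from the free edge to the hinge, y along the hinge; it turns with the cover. Shut, the face slopes at 30 degrees with the free edge lowest, to the front; nothing stands beyond that edge at its height.
- flap_hinge (a point): Middle of the hinge line, level with the cover's inner face; axes as flap_pad. The cover (dark frame, smoked window) is 6 mm thick, runs from 2 to 174 mm from the hinge and is 142 mm wide. Push it shut anywhere on its outer face, 2 to 4 N. Open, it is almost square to the chute: it leans forward over the bay and bars the way straight down, but the way in along the chute's z is free.
- chute: Loading bay (fixed). Origin: middle of the floor at the lower stop; x up the slope (30 degrees), z square off the floor, up and to the front. Slick floor from x = 0 (stop, 36 mm high) to 144 mm (upper wall). Side guides 14 mm high at y = +-29 mm, x 0 to 105 mm; bay clear to y = +-73 mm. Hinge line at x = 150, z = 48 mm. Home, a cartridge's origin is at x = 50, y = 0, z = 0 mm, nose to -x.
- analyser: The analyser (fixed): white housing, smoked cover on its sloping front, dark display hood on the rear of its top; 310 deep, 270 wide, 180 mm high, hood to 215 mm. Origin at the centre of its underside; its front faces -x of its own frame. Its side cheeks end about level with the shut cover.
- blue_cartridge: The cartridge to load, lying rib up: white body 100 x 50 x 16 mm (x, y, z), a blue grip rib 50 x 12 x 22 mm standing along x on the middle of its top (rib top 38 mm above the underside). Origin at the centre of the underside, z up, nose (blue bevelled end, next to a dark red window) to +x. About 90 g.
- blue_cartridge_nose (a point): Middle of the nose face of the blue-ribbed cartridge, 50 mm along its x, 8 mm above its underside.
- orange_cartridge: Another cartridge of the same shape with an orange rib and nose; to be left alone.
- sample_pot: White sample pot, 64 mm across, 75 mm high, standing; origin at the centre of its underside. Leave alone.
- spatula: Spatula, 200 mm, lying on the bench in front of the robot. Leave alone.
- reagent_bottle: Amber bottle with blue cap, 80 mm across, 165 mm high, beyond the cartridges. Leave alone.
Not all that is in view belongs to the job. What is shaped like the blue_cartridge but green or yellow is not meant.

How it is judged:
On the way, in this order (a step that is already met when the one before it is completed fails the run):
1. the cover has been released and stands open, at more than 1.2 rad (value of joint flap above 1.2 rad), for 0.2 s.
2. the blue-ribbed cartridge lies let go and at rest in the chute, rib up, nose against the lower stop, while the cover is open (above 1.0 rad) (x of blue_cartridge in the frame of chute between 0.044 and 0.056 m and y of blue_cartridge in the frame of chute between -0.008 and 0.008 m and z of blue_cartridge in the frame of chute between -0.005 and 0.005 m and x of blue_cartridge_nose in the frame of chute below 0.012 m and angle between the z axis of blue_cartridge and the z axis of chute, either way round below 0.1 rad and contact force between the fingers and blue_cartridge below 0.2 N and linear speed of blue_cartridge below 0.02 m/s and value of joint flap above 1 rad), for 0.2 s.
At the end, for the whole second after the job is handed in: The cover is shut and latched (joint within 0.02 rad of 0, still), and under it the blue-ribbed cartridge lies at rest on the chute floor, rib up and nose downhill: origin within 6 mm of x = 50 mm, within 8 mm of the middle, within 5 mm of the floor, flat within 0.1 rad (x of blue_cartridge in the frame of chute between 0.044 and 0.056 m and y of blue_cartridge in the frame of chute between -0.008 and 0.008 m and z of blue_cartridge in the frame of chute between -0.005 and 0.005 m and x of blue_cartridge_nose in the frame of chute below 0.012 m and angle between the z axis of blue_cartridge and the z axis of chute, either way round below 0.1 rad and contact force between the fingers and blue_cartridge below 0.2 N and linear speed of blue_cartridge below 0.02 m/s and value of joint flap between -0.02 and 0.02 rad and velocity of joint flap between -0.05 and 0.05 rad/s); the robot touches nothing.
It fails at once if the orange cartridge is moved by more than 30 mm (distance of orange_cartridge from where it was at the start of the episode above 0.03 m).
It fails at once if the sample pot, spatula or reagent bottle is moved by more than 30 mm (distance of any of sample_pot, spatula, reagent_bottle from where it was at the start of the episode above 0.03 m).
It also fails if it takes over 67 s, if anything falls off the work surface, if the arm or the gripper's body presses on something with over 40 N, if the wrist force passes 120 N, or if a joint passes its speed limit or range.

ROBOT

A 6-joint arm with a two-finger parallel gripper is mounted at the origin on the work surface. World frame = base frame: x ahead of the robot, y to its left, z up, the work surface at z = 0. Lengths are in m, angles in rad, forces in N, time in s.
With the tool pointing down it reaches from about 0.35 to 0.975 m from the base axis. Payload 4.9 kg.
Tool frame: the origin (TCP) lies at the very end of the fingers, on their centre line; the grasp point (between the pads) lies 19 mm behind it (pinch_z is the distance from the TCP to the grasp point, in m); z points along the fingers, y is the line along which they close (so a half turn about z gives the same grasp; the last joint's range is limited). The gripper opens to 85 mm and grips with 20 to 120 N. Pads are 22 mm wide; open, the fingers measure 114 mm over their backs; the gripper's body (76 mm by 85 mm) begins 54 mm behind the grasp point. The pads swing forward as they close: fully open they stand 13 mm farther back than shut.
Start: joints at [1.024, 0.053, 1.613, -0, 1.476, -0.119], TCP at [0.259, 0.569, 0.231] pointing down, gripper open.
Joint ranges: [-3.01, 3.01], [-1.01, 2.22], [0.06, 2.58], [-1.02, 4.17], [0.09, 2.62], [-3.14, 3.14]. Speed limits (rad/s): [2.57, 2.57, 3.14, 3.14, 3.14, 3.14].

INTERFACE

Orientations are given as a unit quaternion [w, x, y, z].
In Python, from plant import * gives the robot as it stands. The module is installed in compiled form; this text tells all that it offers.
- The arm moves only by the tool play_rows, never from a script. Its arguments are lists of equal length, an entry for each row: "linear": the shift along the world's x, y, z in m, a list of three; "turn": the turn about the world's z in degrees. A call has 1 to 8 rows; each row shifts and turns the commanded pose from where the row before left it; what a row does not reach is not made up. A row lasts 1/8 s, in which the tool goes at most 62.5 mm and 10.7 degrees, less where a joint would pass 70% of its speed; a pose out of reach is approached as far as the arm can. A call is refused whole if a number of a shift passes 0.0625 or a number of a turn 10.7, either way. A call with a gripper value outside its range is refused whole. "hand" is the finger opening in m, from 0 to 0.0854, set as the call begins (left out, the last holds). The fingers move at their own pace and stop on an object; the grip force is fixed at half the most. Time passes only in rows, so rows that do not move let the fingers close. It gives the time, the measured TCP pose, the force, the opening and the grip force at its end, in the units of the state.
- state(): the state, without advancing time (a new reading comes with each control period).
- grab_frame(name): name is "side" or "top"; returns the picture (420x560x3 uint8, red, green, blue); there is no depth.
- camera_info(name): a dict with "camera_matrix" (3x3 intrinsics, pixels), "distortion" ([k1, k2, p1, p2, k3] as OpenCV has them; the pictures are not rectified), "origin" and "attitude" of the camera in the world. Camera axes: x right, y down, z forward; pixel columns grow to the right and rows downward; lengths in m; the calibration is good to about 2 mm. A picture is of the moment at which its call begins. camera_info takes no time and is no camera call.
- job_done(): hands the job in; it is judged then, once.
Trained networks look in the newest picture that a camera, given by its name, has taken for a name from the list of things; names that differ only in an ending like _2 or _b are one class to them, and where a whole thing is asked for, a point or a joint stands for the part that bears it (a point fixed in the world has none). Each returns a list of dicts, best first, with "p" (0 to 1); they miss things now and then, are a little off and sometimes report something else, mostly with a low value. They report only what shows in the picture. A call takes as long as a camera call. They do not tell look-alikes from the thing itself.
- trace(camera, thing): "region" (420x560 bool, what is visible of it) and "location" ([column, row] in pixels, amid what is visible of it).
The state is a dict: "time": time; "joint_pos": joint angles; "joint_vel": joint speeds; "joint_efforts": joint torques, N m; "tool_pos": TCP position; "tool_rot": TCP orientation; "contact_force": force on the tool from outside, world axes, zero at the start; "ft_torque": the same for the moment, N m; "gripper_width": opening from 0.0 (shut) to 1.0 (fully open); "grasp_force": force on a finger pad.
Only numpy, scipy, OpenCV 4.12 (cv2) and the standard library are available. Lean on these libraries where they do the work, as an engineer would, in place of code of your own. Each camera call takes 0.05 s, during which the arm holds its last target. There are 200 camera calls.

## Working session

There is one attempt and no reset: what is moved stays moved. The work goes in short steps, Python scripts to look and compute and a tool call to move; the robot and the scene stay as the last step left them, time stands still between calls to the robot, and variables do not carry over. Pictures are saved under pics/ and viewed, at most 10 in all, crops included, and the job is handed in when it is done.

Besides the shell and the picture viewer there is one more tool, called after "Request:" as name([rows], argument=value, ...), one row to a line, values as JSON. play_rows: Moves the arm, as the interface text tells. Its arguments: {"type":"object","properties":{"linear":{"type":"array","items":{"type":"array","items":{"type":"number"}}},"turn":{"type":"array","items":{"type":"number"}},"hand":{"type":"number"}},"required":["linear","turn"]}

```bash
mkdir -p pics; python3 - <<'E'
from plant import *
import cv2,numpy as np
s=state();print({k:s[k] for k in('time','tool_pos','tool_rot','gripper_width')})
for c in('side','top'):
    i=camera_info(c);print(c,i)
    cv2.imwrite(f'pics/{c}0.png',grab_frame(c)[:,:,::-1])
    for n in('blue_cartridge','orange_cartridge','flap_pad','analyser','blue_cartridge_nose','sample_pot','reagent_bottle'):
        print(n,[(round(d['p'],2),np.round(d['location'],1),int(d['region'].sum())) for d in trace(c,n)][:4])
E
```

```text
{'time': 0.0, 'tool_pos': array([0.25895826, 0.56815413, 0.23008197]), 'tool_rot': array([-3.35586848e-04,  2.12259794e-01,  9.77212760e-01, -9.43089718e-04]), 'gripper_width': 0.9999483676311101}
side {'camera_matrix': array([[419.31172627,   0.        , 272.13890798],
       [  0.        , 419.31172627, 208.09522699],
       [  0.        ,   0.        ,   1.        ]]), 'distortion': array([-0.10011115,  0.        ,  0.        ,  0.        ,  0.        ]), 'origin': array([0.40818535, 0.61377102, 0.79262003]), 'attitude': array([ 0.0238552 , -0.07527359,  0.92378411, -0.3746835 ])}
blue_cartridge [(0.89, array([286.2, 219.6]), 717), (0.65, array([337.4, 162.4]), 497), (0.6, array([355. , 206.1]), 627)]
orange_cartridge [(0.6, array([285.2, 171.7]), 540)]
flap_pad [(0.97, array([172.5, 287. ]), 4841), (0.46, array([136. , 324.8]), 28351)]
analyser [(0.82, array([135.4, 324.6]), 28141)]
blue_cartridge_nose [(0.9, array([296.9, 216.8]), 648), (0.84, array([334.7, 160.2]), 477), (0.59, array([354.4, 210.7]), 668)]
sample_pot [(0.96, array([218.9, 191.9]), 754)]
reagent_bottle [(0.66, a
[... 413 characters left out ...]
31939, -0.70183104,  0.70942241, -0.03467604])}
blue_cartridge [(0.68, array([314.4, 233.4]), 944), (0.63, array([354.9, 306.7]), 996), (0.58, array([427.3, 274.3]), 1039), (0.36, array([330. , 147.8]), 779)]
orange_cartridge [(0.67, array([395.6, 215.7]), 967), (0.65, array([393. , 125.9]), 1613)]
flap_pad [(0.91, array([162.3, 147.1]), 5845), (0.43, array([160.8, 144.3]), 6132)]
analyser [(0.72, array([141.7, 121.9]), 22861)]
blue_cartridge_nose [(0.58, array([313.8, 236.4]), 925), (0.58, array([428.4, 276.9]), 947), (0.58, array([254.9, 261.9]), 1551)]
sample_pot [(0.58, array([331.1, 147.4]), 772), (0.16, array([141.7, 119.7]), 22598)]
reagent_bottle [(0.78, array([395.1, 124.6]), 1626)]
```

View pics/side0.png

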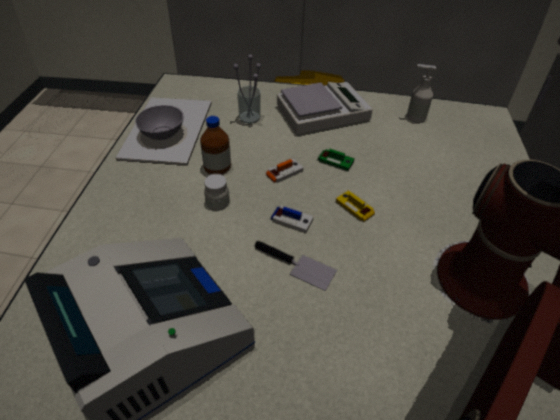

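View pics/top0.png

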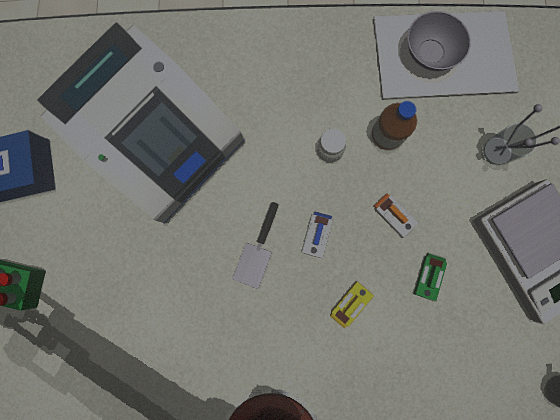

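The side view has the analyser at lower left, with the pad near (205,280). The blue-rib cartridge is at about (291,217). The top view shows the pad at (189,166), the blue cartridge at (317,233), orange at (394,215) and the spatula at (258,245). Next I fit the cover and cartridge poses.

```bash
cat > h.py <<'E'
import numpy as np,cv2
from plant import *
from scipy.spatial.transform import Rotation as R
from scipy.optimize import least_squares
def cam(c):
    i=camera_info(c);q=i['attitude'];Rc=R.from_quat([q[1],q[2],q[3],q[0]]).as_matrix()
    return i['camera_matrix'],i['distortion'],np.array(i['origin']),Rc
C={c:cam(c) for c in('side','top')}
def proj(c,P):
    K,D,o,Rc=C[c];return cv2.projectPoints((np.atleast_2d(P)-o)@Rc,np.zeros(3),np.zeros(3),K,D)[0][:,0]
def ray(c,uv):
    K,D,o,Rc=C[c];p=cv2.undistortPoints(np.array(uv,float).reshape(-1,1,2),K,D)[:,0]
    d=np.c_[p,np.ones(len(p))]@Rc.T;return o,d
def onz(c,uv,z):
    o,d=ray(c,uv);return o+d*((z-o[2])/d[:,2])[:,None]
def tri(u1,u2):
    A=[];b=[]
    for c,u in(('side',u1),('top',u2)):
        o,d=ray(c,u);d=d[0]/np.linalg.norm(d[0]);M=np.eye(3)-np.outer(d,d);A.append(M);b.append(M@o)
    x,r,_,_=np.linalg.lstsq(np.vstack(A),np.hstack(b),rcond=None);return x,np.sqrt(r)
def blue(im,region=None):
    h=cv2.cvtColor(im,cv2.COLOR_RGB2HSV);m=(h[...,0]>105)&(h[...,0]<130)&(h[...,1]>130)&(h[...,2]>60)
    return m
def mom(pts):
    c=pts.mean(0);return c,np.cov((pts-c).T)
def polymom(p):
    # moments of a quad by sampling in plane
    u,v=np.meshgrid((np.arange(12)+.5)/12,(np.arange(12)+.5)/12);u=u.ravel()[:,None];v=v.ravel()[:,None]
    return (1-u)*(1-v)*p[0]+u*(1-v)*p[1]+u*v*p[2]+(1-u)*v*p[3]
def feat(p):
    c,S=mom(p);w=np.sqrt(np.linalg.det(S))**.5
    return np.r_[c,(S[0,0]-S[1,1])/w/2,S[0,1]/w]
E
cat > m.py <<'E'
from h import *
im={c:grab_frame(c) for c in C}
obs=[]
for c in C:
    n,l,st,ce=cv2.connectedComponentsWithStats(blue(im[c]).astype(np.uint8))
    print(c,[(s[4],e.round(1)) for s,e in zip(st[1:],ce[1:]) if s[4]>15])
    a={'side':(205,280),'top':(189,166)}[c];b={'side':(290,213),'top':(319,233)}[c]
    k=[i for i in range(1,n) if st[i,4]>60 and np.hypot(*(ce[i]-a))<20][0]
    pad=np.argwhere(l==k)[:,::-1].astype(float)
    reg=trace(c,'flap_pad')[0]['region'];cov=np.argwhere(reg)[:,::-1].astype(float)
    obs.append((c,pad,cov))
def model(x):
    r=R.from_euler('z',x[3]).as_matrix()@R.from_euler('y',-30,degrees=True).as_matrix()  # x up-slope, z out
    def rect(x0,x1,w,z):return (np.array([[x0,-w,z],[x1,-w,z],[x1,w,z],[x0,w,z]])@r.T)+x[:3]
    return rect(-.015,.015,.035,0),rect(-.019,.153,.071,-.002)
def res(x):
    P,V=model(x);o=[]
    for c,pad,cov in obs:
        o+=list(feat(proj(c,polymom(P)))-feat(pad));o+=list(.5*(feat(proj(c,polymom(V)))-feat(cov)))
    return np.array(o)
x0=np.r_[tri(obs[0][1].mean(0),obs[1][1].mean(0))[0],np.radians(45)]
s=least_squares(res,x0,loss='soft_l1');print('pad',x0.round(4),s.x.round(4),np.degrees(s.x[3]),res(s.x).round(1))
for n in('cart',):
    for c,b in(('side',(290,217)),('top',(317,233))):
        x,y=b;cv2.imwrite(f'pics/{c}_c.png',cv2.resize(im[c][y-28:y+28,x-35:x+35,::-1],None,fx=6,fy=6,interpolation=cv2.INTER_CUBIC))
a=cv2.imread('pics/side_c.png');b=cv2.imread('pics/top_c.png');cv2.imwrite('pics/carts.png',cv2.resize(np.hstack([a,b]),(800,320)))
E
python3 m.py
```

```text
side [(np.int32(75), array([212.2, 119.4])), (np.int32(54), array([291.8, 210.6])), (np.int32(330), array([205.1, 279.7]))]
top [(np.int32(219), array([406.8, 109.1])), (np.int32(1168), array([ 16.3, 162.6])), (np.int32(446), array([189.1, 167. ])), (np.int32(35), array([  0.9, 163.4])), (np.int32(37), array([322.4, 215.2])), (np.int32(103), array([318. , 233.7]))]
pad [0.6057 0.1664 0.0997 0.7854] [0.6065 0.1671 0.0995 0.8144] 46.664005394880945 [-0.8  0.2 -0.   0.2  0.7 -0.9  0.1  0.3 -0.2  0.1 -0.1  0.2  0.4  0.6
 -0.2 -0. ]
```

View pics/carts.png

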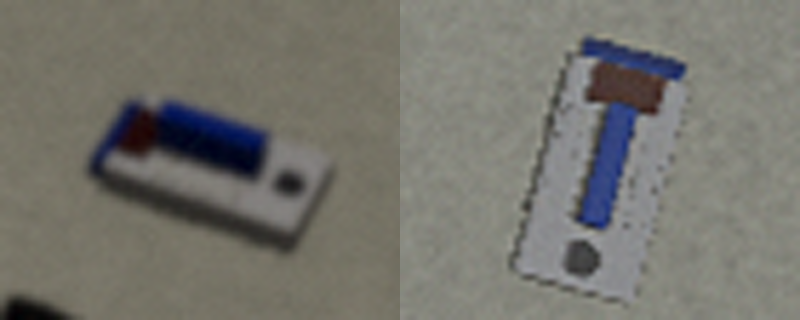

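The crops show the nose (blue bevel with red window) pointing up in the top view at about (322,215), with the rib at about (318,234).

```bash
cat > m2.py <<'E'
from h import *
im={c:grab_frame(c) for c in C}
o={}
for c in C:
    l=[t for t in trace(c,'blue_cartridge') if np.hypot(*(np.array(t['location'])-{'side':(290,217),'top':(317,234)}[c]))<12]
    o[c]=np.argwhere(l[0]['region'])[:,::-1].astype(float);print(c,o[c].mean(0),len(o[c]))
n,l,st,ce=cv2.connectedComponentsWithStats(blue(im['top']).astype(np.uint8))
k=[i for i in range(1,n) if np.hypot(*(ce[i]-(318,233.7)))<6][0]
rib=onz('top',np.argwhere(l==k)[:,::-1],.036);nose=onz('top',[(322.4,215.2)],.013)
body=onz('top',o['top'],.016)
for nm,p in(('rib',rib),('body',body)):
    c,S=mom(p[:,:2]);w,v=np.linalg.eigh(S);print(nm,c.round(4),np.degrees(np.arctan2(v[1,1],v[0,1])),np.sqrt(w*12))
print('nose',nose)
s=state();q=s['tool_rot'];M=R.from_quat([q[1],q[2],q[3],q[0]]).as_matrix();print(M.round(3),s['joint_pos'],s['time'])
print('pot,bottle,orange',onz('top',[(331,147.4)],.07),onz('top',[(395,124.6)],.1),onz('top',[(394,215.7)],.02))
E
python3 m2.py
```

```text
side [291.90014265 218.77746077] 701
top [317.17410714 234.10714286] 896
rib [ 0.4645 -0.1111] 164.46442118013115 [0.01062922 0.04832456]
body [ 0.4646 -0.1104] 165.53408003321084 [0.04797418 0.0969578 ]
nose [[ 0.50822757 -0.12349514  0.013     ]]
[[-0.91   0.415  0.   ]
 [ 0.415  0.91  -0.   ]
 [-0.    -0.    -1.   ]] [ 1.02400348e+00  5.26677742e-02  1.61291684e+00 -8.72953763e-07
  1.47600940e+00 -1.18964362e-01] 1.2
pot,bottle,orange [[ 0.65294345 -0.14146868  0.07      ]] [[ 0.69331023 -0.27763973  0.1       ]] [[ 0.50428262 -0.28703408  0.02      ]]
```

Request:
play_rows([
  [0.04, -0.046, 0],
  [0.04, -0.046, 0],
  [0.04, -0.046, 0],
  [0.04, -0.046, 0],
  [0.04, -0.046, 0],
  [0.04, -0.046, 0],
  [0.04, -0.046, 0],
  [0.027, -0.033, -0.04],
], turn=[0, 0, 0, 0, 0, 0, 0, 0], hand=0)

```text
time: 2.2
tool_pos: [0.5705, 0.2121, 0.1956]
tool_rot: [0.004, 0.213, 0.977, 0.002]
contact_force: [1.3, -0.0, -0.9]
gripper_width: -0.0
grasp_force: 0.0
```

Request:
play_rows([
  [0, 0, -0.05],
  [0, 0, -0.02],
  [0, 0, -0.008],
], turn=[0, 0, 0])

```text
time: 2.58
tool_pos: [0.5656, 0.2139, 0.1124]
tool_rot: [-0.001, 0.212, 0.977, -0.0]
contact_force: [0.8, 1.0, 0.2]
gripper_width: -0.0
grasp_force: 0.0
```

Request:
play_rows([
  [0, 0, 0.02],
  [0.04, -0.047, 0],
  [0, 0, -0.015],
  [0, 0, -0.01],
  [0, 0, 0],
], turn=[0, 0, 0, 0, 0])

```text
time: 3.2
tool_pos: [0.6052, 0.1675, 0.1079]
tool_rot: [-0.001, 0.212, 0.977, -0.0]
contact_force: [0.6, 1.3, 0.1]
gripper_width: 0.001
grasp_force: 0.0
```

Request:
play_rows([
  [0, 0, -0.006],
  [0, 0, -0.003],
  [0, 0, -0.003],
  [0, 0, 0],
], turn=[0, 0, 0, 0])

```text
time: 3.7
tool_pos: [0.6062, 0.1667, 0.0962]
tool_rot: [-0.0, 0.212, 0.977, -0.0]
contact_force: [-1.0, 0.0, 2.2]
gripper_width: 0.001
grasp_force: 0.8
```

Request:
play_rows([
  [0, 0, -0.002],
  [0, 0, -0.002],
  [0, 0, -0.002],
  [0, 0, 0],
], turn=[0, 0, 0, 0])

```text
time: 4.2
tool_pos: [0.6072, 0.1671, 0.0932]
tool_rot: [0.001, 0.212, 0.977, 0.001]
contact_force: [-4.5, -0.0, 11.7]
gripper_width: 0.001
grasp_force: 6.1
```

Request:
play_rows([
  [0, 0, 0.01],
  [-0.03, -0.03, 0.04],
  [-0.03, -0.04, 0.02],
  [-0.02, -0.05, 0.0],
  [-0.015, -0.05, 0.0],
  [-0.015, -0.05, 0.0],
  [-0.015, -0.05, 0],
  [-0.015, -0.01, 0],
], turn=[0, 0, 0, 0, 0, 0, 5, 4.5], hand=0.05)

```text
time: 5.2
tool_pos: [0.4654, -0.1157, 0.1599]
tool_rot: [-0.0, 0.131, 0.991, -0.0]
contact_force: [-0.1, 0.1, -0.1]
gripper_width: 0.586
grasp_force: 0.0
```

```bash
python3 - <<'E'
from h import *
s=state();print(s['time'],s['tool_pos'],s['joint_pos'])
cv2.imwrite('pics/t2.png',grab_frame('top')[:,:,::-1])
E
```

```text
5.2 [ 0.46538134 -0.11569955  0.15993765] [-3.98813812e-01 -2.51562566e-01  2.01645668e+00 -3.65568296e-04
  1.37691953e+00 -1.70656023e+00]
```

View pics/t2.png

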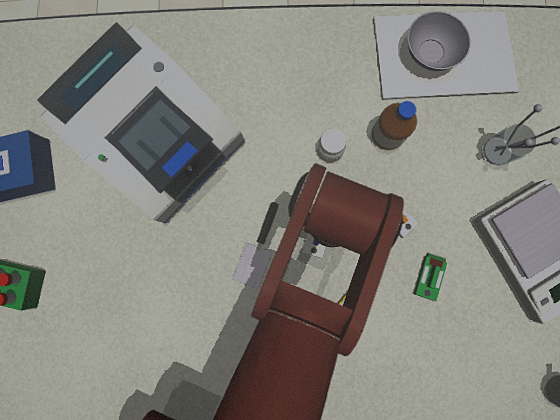

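The cover is starting to lift: the pad has moved to (180,160). Now to grasp the rib.

Request:
play_rows([
  [0.0085, 0.003, -0.05],
  [0, 0, -0.05],
  [0, 0, -0.03],
  [0, 0, -0.011],
  [0, 0, 0],
], turn=[0, 0, 0, 0, 0])

```text
time: 5.88
tool_pos: [0.4747, -0.11, 0.019]
tool_rot: [-0.0, 0.131, 0.991, 0.0]
contact_force: [0.1, -0.2, 0.1]
gripper_width: 0.588
grasp_force: 0.0
```

Request:
play_rows([
  [0, 0, 0],
  [0, 0, 0],
  [0, 0, 0],
  [0, 0, 0],
  [0, 0, 0.02],
], turn=[0, 0, 0, 0, 0], hand=0)

```text
time: 6.5
tool_pos: [0.4734, -0.1098, 0.0383]
tool_rot: [-0.002, 0.131, 0.991, 0.0]
contact_force: [-0.0, -0.7, -1.6]
gripper_width: 0.122
grasp_force: 62.1
```

Request:
play_rows([
  [0, 0, 0.06],
  [0, 0.01, 0.06],
  [0, 0.02, 0.058],
  [0, 0.03, 0.053],
  [0, 0.04, 0.045],
  [0, 0.05, 0.035],
  [0, 0.06, 0.01],
  [0, 0.062, 0],
], turn=[-10.7, -10.7, -10.7, -10.7, -10.7, -10.7, -10.7, -10.7])

```text
time: 7.5
tool_pos: [0.4758, 0.145, 0.3585]
tool_rot: [0.001, 0.753, 0.658, 0.001]
contact_force: [0.7, -0.1, -1.3]
gripper_width: 0.127
grasp_force: 62.2
```

Request:
play_rows([
  [0, 0.062, 0],
  [0, 0.062, 0],
  [0, 0.062, 0],
  [0, 0.06, 0],
  [0.02, 0.04, 0],
  [0.02, 0.02, 0],
], turn=[-10.7, -10.7, -10.7, -1.1, 0, 0])

```text
time: 8.25
tool_pos: [0.5162, 0.4364, 0.3561]
tool_rot: [-0.0, 0.898, 0.44, -0.001]
contact_force: [0.6, -0.1, -2.1]
gripper_width: 0.122
grasp_force: 62.1
```

```bash
cat > st.py <<'E'
from h import *
s=state();q=s['tool_rot'];M=R.from_quat([q[1],q[2],q[3],q[0]]).as_matrix()
print(s['time'],s['tool_pos'].round(4),np.degrees(s['joint_pos']).round(1));print('x axis yaw',np.degrees(np.arctan2(M[1,0],M[0,0])),'z',M[:,2].round(3),'tilt',np.degrees(np.arccos(-M[2,2])),'tiltaz',np.degrees(np.arctan2(M[1,2],M[0,2])), 'y.z',M[2,1])
E
python3 st.py
```

```text
8.25 [0.5162 0.4364 0.3561] [33.9  7.5 76.   0.  96.7 71.7]
x axis yaw 52.18938012292783 z [-0.001 -0.001 -1.   ] tilt 0.09029812143028948 tiltaz -154.34061968494174 y.z -0.0007039449423767888
```

Request:
play_rows([
  [0.041, 0.044, 0],
  [0.041, 0.044, 0],
  [0.041, 0.044, 0],
  [0.041, 0.044, 0],
  [0.041, 0.044, 0],
  [0.041, 0.044, 0],
], turn=[-5.5, 0, 0, 0, 0, 0])

```text
time: 9.0
tool_pos: [0.7214, 0.6569, 0.3413]
tool_rot: [-0.005, 0.919, 0.395, 0.013]
contact_force: [26.5, 21.4, 34.4]
gripper_width: 0.121
grasp_force: 62.6
```

```bash
python3 st.py
```

```text
9.0 [0.7214 0.6569 0.3413] [3.790e+01 6.120e+01 3.100e+00 1.000e-01 1.141e+02 8.150e+01]
x axis yaw 46.52561723271754 z [ 0.02   0.019 -1.   ] tilt 1.5745150006569864 tiltaz 42.7309609841747 y.z 0.0018177681494541218
```

Request:
play_rows([
  [0.01, 0.01, 0],
  [0.01, 0.01, 0],
], turn=[0, 0])

```text
time: 9.25
tool_pos: [0.7258, 0.6626, 0.3371]
tool_rot: [-0.008, 0.918, 0.395, 0.022]
contact_force: [2.3, 1.4, 2.9]
gripper_width: 0.124
grasp_force: 62.2
```

```bash
python3 st.py
```

```text
9.25 [0.7258 0.6626 0.3371] [ 38.   61.5   3.2   0.2 112.7  81.6]
x axis yaw 46.5438524627117 z [ 0.035  0.031 -0.999] tilt 2.6842259589608544 tiltaz 42.03772836462278 y.z 0.0036753309569464206
```

Request:
play_rows([
  [0.042, 0.042, 0],
  [0.042, 0.042, 0],
  [0.042, 0.042, 0],
  [0.042, 0.042, 0],
], turn=[0, 0, 0, 0])

```text
time: 9.75
tool_pos: [0.7638, 0.7104, 0.2815]
tool_rot: [-0.031, 0.915, 0.393, 0.088]
contact_force: [-0.2, 0.3, -1.0]
gripper_width: 0.12
grasp_force: 62.2
```

```bash
python3 st.py
```

```text
9.75 [0.7638 0.7104 0.2815] [ 38.7  65.    3.2   0.7 101.1  82.3]
x axis yaw 46.60982749065702 z [ 0.138  0.126 -0.982] tilt 10.74423997250747 tiltaz 42.47034163787526 y.z 0.013222357986763751
```

Request:
play_rows([
  [0.036, 0.048, 0.015],
  [0.036, 0.048, 0.015],
  [0.036, 0.048, 0.015],
  [0.036, 0.048, 0.015],
], turn=[0, 0, 0, 0])

```text
time: 10.25
tool_pos: [0.7689, 0.7672, 0.2826]
tool_rot: [-0.057, 0.906, 0.39, 0.157]
contact_force: [0.1, -0.2, -1.7]
gripper_width: 0.124
grasp_force: 62.2
```

```bash
python3 st.py
```

```text
10.25 [0.7689 0.7672 0.2826] [40.8 65.6  3.2  0.8 92.  84.4]
x axis yaw 46.758882903417046 z [ 0.24   0.226 -0.944] tilt 19.25117755063137 tiltaz 43.317011861421726 y.z 0.018691228214185437
```

Request:
play_rows([
  [0.036, 0.048, 0.015],
  [0.036, 0.048, 0.015],
  [0.036, 0.048, 0.015],
  [0.036, 0.048, 0.015],
  [0.036, 0.048, 0.015],
], turn=[0, 0, 0, 0, 0])

```text
time: 10.88
tool_pos: [0.7794, 0.8295, 0.2867]
tool_rot: [-0.093, 0.887, 0.383, 0.24]
contact_force: [-0.4, -0.1, -0.2]
gripper_width: 0.118
grasp_force: 62.2
```

```bash
python3 st.py
```

```text
10.875 [0.7794 0.8295 0.2867] [42.9 66.6  3.1  0.8 80.5 86.3]
x axis yaw 47.00312139862116 z [ 0.355  0.348 -0.867] tilt 29.83596406830311 tiltaz 44.41910798791425 y.z 0.019462094480831693
```

```bash
cat > look.py <<'E'
from h import *
import sys
psi=np.radians(46.66);o=np.array([.6283,.1902,.0545])
Rch=R.from_euler('z',psi).as_matrix()@R.from_euler('y',-30,degrees=True).as_matrix()
def W(p):return np.atleast_2d(p)/1000@Rch.T+o
if __name__=='__main__':
    out=[]
    for c,(x,y) in(('side',(165,285)),('top',(165,135))):
        im=grab_frame(c)[:,:,::-1].copy();S=6
        x0,y0=x-55,y-50
        b=cv2.resize(im[y0:y0+100,x0:x0+110],None,fx=S,fy=S,interpolation=cv2.INTER_CUBIC)
        for col,P in(((0,255,0),[(0,-29,14),(105,-29,14),(105,29,14),(0,29,14)]),((0,255,255),[(0,-73,36),(0,73,36)]),((255,0,255),[(0,-29,0),(144,-29,0),(144,29,0),(0,29,0)])):
            p=((proj(c,W(P))-(x0,y0)+.5)*S).astype(np.int32);cv2.polylines(b,[p],True,col,1)
        out.append(cv2.resize(b,(400,364)))
    cv2.imwrite(sys.argv[1],np.hstack(out))
E
python3 look.py pics/ch1.png
```

```text
(no output)
```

View pics/ch1.png

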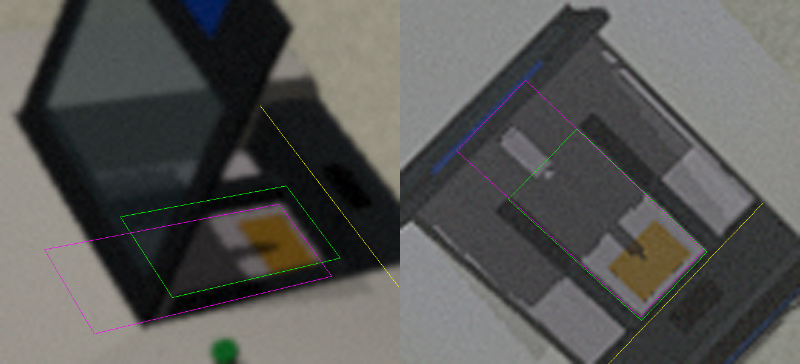

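The top view shows the overlay matching the chute floor and stop well; the floor end is around (640,315)–(705,250) and the cover stands open. I'll bring the tilted cartridge round in front of the bay.

Request:
play_rows([
  [-0.02, -0.03, 0.0],
  [-0.032, -0.048, 0.01],
  [-0.032, -0.048, 0.01],
  [-0.032, -0.048, 0.01],
  [-0.032, -0.048, 0.01],
  [-0.032, -0.048, 0],
  [-0.032, -0.048, 0],
  [-0.032, -0.048, 0],
], turn=[0, 0, 0, 0, 0, 0, 0, 0])

```text
time: 11.98
tool_pos: [0.5475, 0.4783, 0.3267]
tool_rot: [-0.092, 0.887, 0.383, 0.241]
contact_force: [-0.2, -0.4, 0.0]
gripper_width: 0.127
grasp_force: 62.2
```

```bash
python3 st.py
```

```text
11.975 [0.5475 0.4783 0.3267] [33.2 -3.6 93.5  6.3 60.8 74.8]
x axis yaw 47.07998811320098 z [ 0.357  0.348 -0.867] tilt 29.90050222440741 tiltaz 44.20906714089996 y.z 0.021651029604783295
```

Request:
play_rows([
  [-0.032, -0.048, 0],
  [-0.032, -0.048, 0],
  [-0.032, -0.048, 0],
  [0.027, -0.055, 0],
  [0.027, -0.055, 0],
  [0.027, -0.055, 0],
  [0.027, -0.055, 0],
  [0, 0, 0],
], turn=[0, 0, 0, 0, 0, 0, 0, 0])

```text
time: 12.98
tool_pos: [0.5619, 0.111, 0.3249]
tool_rot: [-0.088, 0.889, 0.381, 0.24]
contact_force: [0.1, 0.2, -0.5]
gripper_width: 0.123
grasp_force: 62.2
```

```bash
cat >> st.py <<'E'
from look import *
print('tcp in chute mm',((s['tool_pos']-o)@Rch*1000).round(1),'axes in chute deg',(R.from_matrix(Rch.T@M@np.diag([1,-1,-1])).as_rotvec(degrees=True)).round(2))
for t in [(46,0,60),(46,0,22)]:print(t,(W(t)[0]-s['tool_pos']).round(4))
E
python3 st.py
```

```text
12.975 [0.5619 0.111  0.3249] [ -7.2 -21.8 109.   23.4  74.2  33.7]
x axis yaw 46.843555061326846 z [ 0.36   0.339 -0.869] tilt 29.624709734517822 tiltaz 43.33812004206257 y.z 0.026285288345034297
tcp in chute mm [ 45.8  -6.1 285.8] axes in chute deg [-1.64  0.42  0.17]
(46, 0, 60) [ 0.0732  0.0864 -0.1955]
(46, 0, 22) [ 0.0862  0.1002 -0.2284]
```

Request:
play_rows([
  [0.0183, 0.0216, -0.049],
  [0.0183, 0.0216, -0.049],
  [0.0183, 0.0216, -0.049],
  [0.0183, 0.0216, -0.0485],
  [0, 0, 0],
], turn=[0, 0, 0, 0, 0])

```text
time: 13.6
tool_pos: [0.6317, 0.2039, 0.1229]
tool_rot: [-0.092, 0.888, 0.385, 0.235]
contact_force: [-0.8, 0.5, -0.9]
gripper_width: 0.124
grasp_force: 85.5
```

```bash
python3 st.py; python3 look.py pics/ch2.png
```

```text
13.6 [0.6317 0.2039 0.1229] [  3.6  -0.  110.   24.9  50.   34. ]
x axis yaw 47.138101279732474 z [ 0.346  0.345 -0.872] tilt 29.250197949287454 tiltaz 44.855532010586266 y.z 0.016982684211550497
tcp in chute mm [44.9  6.9 53.1] axes in chute deg [-0.88  0.77  0.42]
(46, 0, 60) [ 0.0033 -0.0065  0.0065]
(46, 0, 22) [ 0.0164  0.0073 -0.0264]
```

View pics/ch2.png

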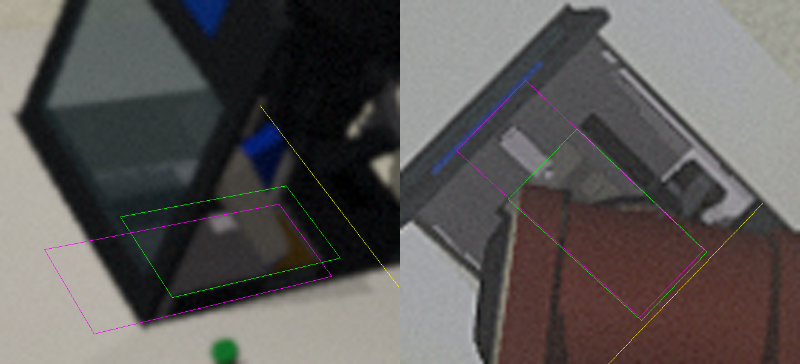

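The side view shows the cartridge with its blue nose around (262,150) above the chute, at the slope angle and in line. I'll let it settle and read the position again.

Request:
play_rows([
  [0, 0, 0],
  [0, 0, 0],
], turn=[0, 0])

```text
time: 13.95
tool_pos: [0.6336, 0.2016, 0.127]
tool_rot: [-0.091, 0.888, 0.383, 0.239]
contact_force: [-0.3, -0.0, -0.9]
gripper_width: 0.123
grasp_force: 85.5
```

```bash
python3 st.py
```

```text
13.95 [0.6336 0.2016 0.127 ] [  3.3  -0.4 109.9  24.9  50.   33.9]
x axis yaw 47.08209388151246 z [ 0.354  0.344 -0.87 ] tilt 29.572012505802647 tiltaz 44.14106238520988 y.z 0.02203003932337022
tcp in chute mm [46.7  4.  56.8] axes in chute deg [-1.24  0.46  0.37]
(46, 0, 60) [ 0.0014 -0.0043  0.0024]
(46, 0, 22) [ 0.0144  0.0095 -0.0305]
```

Request:
play_rows([
  [0.0027, -0.003, -0.004],
  [0.0028, 0.003, -0.005],
  [0.0028, 0.003, -0.006],
  [0, 0, 0],
  [0, 0, 0],
  [0, 0, 0],
], turn=[0, 0, 0, 0, 0, 0])

```text
time: 14.7
tool_pos: [0.6408, 0.2051, 0.1087]
tool_rot: [-0.092, 0.888, 0.383, 0.236]
contact_force: [-0.6, -0.3, 0.1]
gripper_width: 0.125
grasp_force: 85.7
```

```bash
python3 st.py
```

```text
14.7 [0.6408 0.2051 0.1087] [  3.7   2.2 109.3  25.4  48.4  33.3]
x axis yaw 47.00607137234044 z [ 0.35   0.344 -0.872] tilt 29.366349507887858 tiltaz 44.50529374181281 y.z 0.0186520139888314
tcp in chute mm [43.9  1.2 37.2] axes in chute deg [-1.05  0.65  0.31]
(46, 0, 60) [-0.0057 -0.0077  0.0208]
(46, 0, 22) [ 0.0073  0.0061 -0.0121]
```

Request:
play_rows([
  [0.0025, 0.002, -0.004],
  [0.0025, 0.002, -0.004],
  [0.002, 0.002, -0.003],
  [0, 0, 0],
  [0, 0, 0],
], turn=[0, 0, 0, 0, 0])

```text
time: 15.32
tool_pos: [0.6539, 0.2112, 0.1141]
tool_rot: [-0.091, 0.886, 0.384, 0.244]
contact_force: [-40.1, -21.1, 58.1]
gripper_width: 0.122
grasp_force: 99.1
```

```bash
python3 st.py
```

```text
15.325 [0.6539 0.2112 0.1141] [  4.1   3.3 107.7  25.7  47.9  33.4]
x axis yaw 47.38023769427834 z [ 0.362  0.348 -0.865] tilt 30.162788951562337 tiltaz 43.8652493847986 y.z 0.026647169320355768
tcp in chute mm [58.3 -4.2 35.1] axes in chute deg [-1.4  -0.13  0.62]
(46, 0, 60) [-0.0189 -0.0139  0.0154]
(46, 0, 22) [-0.0058 -0.0001 -0.0175]
```

Firm contact, probably with a guide. I'll back off along the chute normal and check the lateral centring from the earlier picture.

Request:
play_rows([
  [-0.005, -0.005, 0.015],
  [-0.01, -0.005, 0.01],
  [0, 0, 0],
  [0, 0, 0],
  [0, 0, 0],
], turn=[0, 0, 0, 0, 0])

```text
time: 15.95
tool_pos: [0.6326, 0.2011, 0.1217]
tool_rot: [-0.092, 0.888, 0.383, 0.236]
contact_force: [0.9, 0.4, -1.0]
gripper_width: 0.125
grasp_force: 88.5
```

```bash
python3 st.py; python3 - <<'E'
from look import *
im=cv2.imread('pics/ch1.png').astype(float)
K=400/660
for z in(0,14):
  for xs in((15,45),(55,100)):
    ys=np.arange(-80,81,2.);prof=[]
    for y in ys:
        P=[(x,y,z) for x in np.arange(xs[0],xs[1],3)]
        p=(proj('top',W(P))-(110,85)+.5)*6*K;p[:,0]+=400
        v=[im[int(b),int(a)].mean() for a,b in p if 400<=a<800 and 0<=b<364];prof.append(np.median(v) if v else -1)
    print(z,xs,' '.join(f'{int(y)}:{int(v)}' for y,v in zip(ys,prof)))
E
```

```text
15.95 [0.6326 0.2011 0.1217] [  3.3   0.  110.   25.   49.9  33.7]
x axis yaw 46.98313985934873 z [ 0.349  0.344 -0.872] tilt 29.309166444822473 tiltaz 44.588500043203794 y.z 0.017838821192171422
tcp in chute mm [43.1  4.4 52.8] axes in chute deg [-1.01  0.71  0.29]
(46, 0, 60) [ 0.0025 -0.0038  0.0077]
(46, 0, 22) [ 0.0155  0.01   -0.0252]
0 (15, 45) -80:140 -78:94 -76:52 -74:85 -72:115 -70:117 -68:126 -66:127 -64:127 -62:124 -60:125 -58:125 -56:115 -54:109 -52:108 -50:109 -48:110 -46:114 -44:113 -42:75 -40:43 -38:47 -36:49 -34:48 -32:37 -30:76 -28:114 -26:115 -24:112 -22:101 -20:84 -18:82 -16:82 -14:82 -12:85 -10:83 -8:82 -6:84 -4:78 -2:64 0:65 2:67 4:80 6:83 8:82 10:82 12:81 14:82 16:81 18:80 20:92 22:114 24:114 26:117 28:86 30:61 32:44 34:50 36:49 38:42 40:59 42:105 44:116 46:110 48:110 50:111 52:114 54:114 56:114 58:113 60:112 62:113 64:114 66:112 68:113 70:114 72:94 74:57 76:48 78:91 80:132
0 (55, 100) -80:146 -78:89 -76:47 -74:109 -72:119 -70:65 -68:81 -66:81 -64:81 -62:73 -60:71 -58:69 -56:69 -54:69 -52:69 -50:69 -48:69 -46:69 -44:66 -42:47 -40:39 -38:41 -36:43 -34:40 -32:43 
[... 749 characters left out ...]
2:47 34:51 36:46 38:43 40:74 42:117 44:114 46:110 48:110 50:113 52:115 54:114 56:114 58:112 60:111 62:114 64:112 66:113 68:114 70:107 72:72 74:46 76:73 78:124 80:131
14 (55, 100) -80:146 -78:123 -76:50 -74:69 -72:128 -70:87 -68:74 -66:84 -64:80 -62:78 -60:71 -58:69 -56:68 -54:70 -52:69 -50:69 -48:69 -46:69 -44:69 -42:53 -40:41 -38:41 -36:42 -34:40 -32:41 -30:53 -28:70 -26:70 -24:69 -22:69 -20:67 -18:67 -16:67 -14:68 -12:68 -10:68 -8:68 -6:66 -4:65 -2:67 0:69 2:70 4:69 6:69 8:67 10:68 12:66 14:67 16:67 18:68 20:68 22:68 24:69 26:65 28:49 30:39 32:42 34:42 36:41 38:41 40:57 42:71 44:69 46:69 48:67 50:70 52:69 54:69 56:69 58:70 60:68 62:70 64:70 66:68 68:71 70:89 72:66 74:49 76:80 78:129 80:130
```

```bash
python3 - <<'E'
from look import *
s=state();q=s['tool_rot'];M=R.from_quat([q[1],q[2],q[3],q[0]]).as_matrix()
c='side';im=grab_frame(c)[:,:,::-1];x0,y0,S=140,245,10
b=cv2.resize(im[y0:y0+60,x0:x0+80],None,fx=S,fy=S,interpolation=cv2.INTER_CUBIC)
b=cv2.convertScaleAbs(b,alpha=1.6)
def dr(P,col):
    p=((proj(c,P)-(x0,y0)+.5)*S).astype(np.int32);cv2.polylines(b,[p],True,col,1)
for z in(0,14):dr(W([(0,-29,z),(105,-29,z),(105,29,z),(0,29,z)]),(0,255,0))
# expected cartridge: tool x along chute x; nose to -x; origin 9.7 mm towards +x, underside 19 mm past... TCP is 19 mm above underside
def cart(P):
    P=np.array(P,float);L=np.c_[9.7-P[:,0],P[:,1],19-P[:,2]]/1000;return s['tool_pos']+L@M.T
for z in(0,16):dr(cart([(-50,-25,z),(50,-25,z),(50,25,z),(-50,25,z)]),(0,255,255) if z else (0,128,255))
dr(cart([(-25,-6,38),(25,-6,38),(25,6,38),(-25,6,38)]),(255,0,255))
cv2.imwrite('pics/s3.png',b);print(s['time'])
E
```

```text
15.95
```

View pics/s3.png

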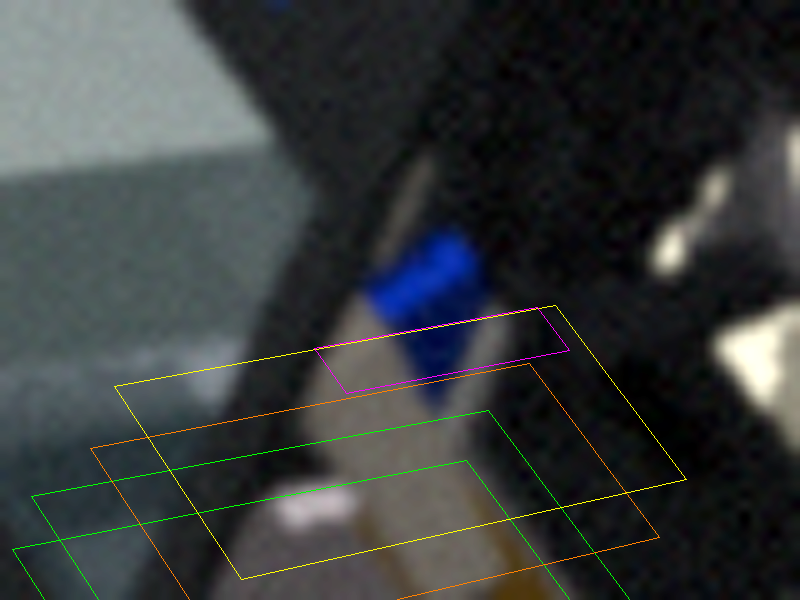

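The side crop shows the cartridge's rib end at about (430,270). That is higher than my overlay predicts, so the cartridge may have shifted in the grip. I'll back out along the chute normal for a clear look.

Request:
play_rows([
  [-0.015, -0.0165, 0.0375],
  [-0.0165, -0.0175, 0.042],
  [-0.0165, -0.0175, 0.042],
  [-0.0165, -0.0175, 0.042],
  [0, 0, 0],
  [0, 0, 0],
], turn=[0, 0, 0, 0, 0, 0])

```text
time: 16.75
tool_pos: [0.5682, 0.132, 0.2854]
tool_rot: [-0.092, 0.888, 0.383, 0.236]
contact_force: [-0.1, 1.0, -2.0]
gripper_width: 0.123
grasp_force: 88.4
```

```bash
python3 st.py; python3 - <<'E'
from look import *
s=state();q=s['tool_rot'];M=R.from_quat([q[1],q[2],q[3],q[0]]).as_matrix()
c='side';im=grab_frame(c)[:,:,::-1];p=proj(c,s['tool_pos'])[0].astype(int);S=8;x0,y0=p[0]-50,p[1]-37
print(p)
b=cv2.resize(im[y0:y0+75,x0:x0+100],None,fx=S,fy=S,interpolation=cv2.INTER_CUBIC)
b=cv2.convertScaleAbs(b,alpha=1.6)
def dr(P,col):
    p=((proj(c,P)-(x0,y0)+.5)*S).astype(np.int32);cv2.polylines(b,[p],True,col,1)
def cart(P):
    P=np.array(P,float);L=np.c_[9.7-P[:,0],P[:,1],19-P[:,2]]/1000;return s['tool_pos']+L@M.T
for z in(0,16):dr(cart([(-50,-25,z),(50,-25,z),(50,25,z),(-50,25,z)]),(0,255,255) if z else (0,128,255))
dr(cart([(-25,-6,38),(25,-6,38),(25,6,38),(-25,6,38)]),(255,0,255))
cv2.imwrite('pics/s4.png',b)
E
```

```text
16.75 [0.5682 0.132  0.2854] [ -4.7 -19.3 110.8  23.2  70.   34.2]
x axis yaw 46.978824793123586 z [ 0.349  0.344 -0.872] tilt 29.320666952178495 tiltaz 44.55554696796237 y.z 0.018056545495515275
tcp in chute mm [ 43.1   3.8 241.8] axes in chute deg [-1.03  0.7   0.28]
(46, 0, 60) [ 0.0669  0.0654 -0.156 ]
(46, 0, 22) [ 0.0799  0.0792 -0.1889]
[220 203]
```

View pics/s4.png

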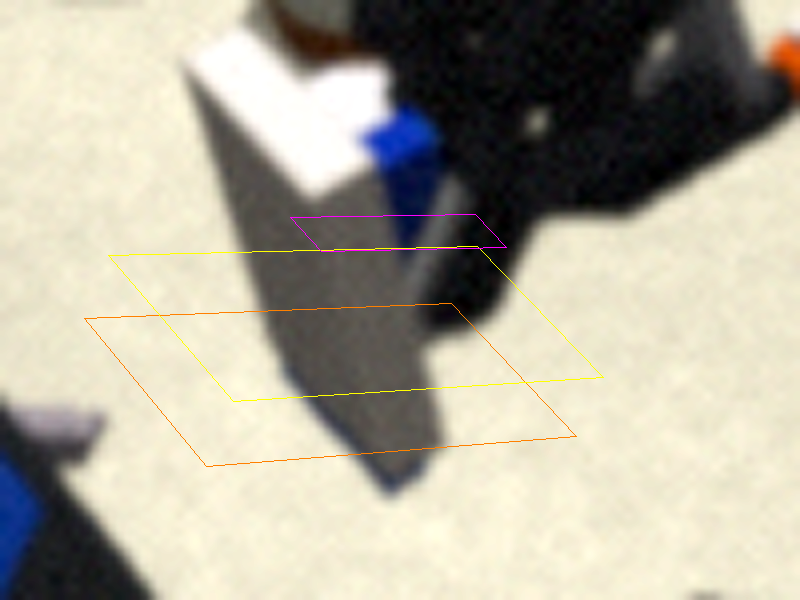

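The side crop shows the cartridge pivoted steeply nose-down in the pads: white tail face up at (300,110), nose tip at (390,490). I'll estimate the pivot angle.

```bash
cat > phi.py <<'E'
from look import *
from scipy.spatial import ConvexHull
s=state();q=s['tool_rot'];M=R.from_quat([q[1],q[2],q[3],q[0]]).as_matrix();c='side'
im=grab_frame(c);p0=proj(c,s['tool_pos'])[0]
l=trace(c,'blue_cartridge');l=[t for t in l if np.hypot(*(np.array(t['location'])-p0))<40]
print([(t['p'],t['location'],t['region'].sum()) for t in l])
bm=blue(im);yy,xx=np.mgrid[:420,:560];bm&=(np.hypot(xx-p0[0],yy-p0[1])<45);print('blue',bm.sum(),xx[bm].mean(),yy[bm].mean())
def cart(P,phi,dx):
    # cartridge coords (mm) -> world, pivoted nose-down by phi about pad axis at cartridge (9.7+dx,0,38)
    P=np.array(P,float)-(9.7+dx,0,38);a=np.radians(phi)
    X=P[:,0]*np.cos(a)+P[:,2]*np.sin(a);Z=-P[:,0]*np.sin(a)+P[:,2]*np.cos(a)
    L=np.c_[-X,P[:,1],-19-Z]/1000;return s['tool_pos']+L@M.T
box=lambda X,Y,Z:[(x,y,z) for x in X for y in Y for z in Z]
def fill(P):
    m=np.zeros((420,560),np.uint8);h=cv2.convexHull(proj(c,P).round().astype(np.int32));cv2.fillConvexPoly(m,h,1);return m>0
if __name__=='__main__':
  r=l[0]['region'];res=[]
  for f in range(-20,101,3):
    for dx in(-6,0,6):
        b=fill(cart(box((-50,50),(-25,25),(0,16)),f,dx))|fill(cart(box((-25,25),(-6,6),(16,38)),f,dx))
        res.append(((r&b).sum()/r.sum()-.3*(b&~r).sum()/r.sum(),f,dx))
  res.sort();print(res[-5:])
E
python3 phi.py
```

```text
[(0.79, [205.3, 195.2], np.int64(1091))]
blue 41 219.6829268292683 183.5609756097561
[(np.float64(0.8714940421631531), 52, 6), (np.float64(0.8776351970669111), 55, 6), (np.float64(0.8821264894592118), 58, -6), (np.float64(0.898441796516957), 55, 0), (np.float64(0.898441796516957), 58, 0)]
```

Request:
play_rows([
  [-0.005, -0.012, -0.03],
  [0, 0, -0.045],
  [0, 0, -0.05],
  [0, 0, -0.045],
  [0, 0, -0.026],
  [0, 0, 0],
  [0, 0, 0],
], turn=[0, 0, 0, 0, 0, 0, 0])

```text
time: 17.77
tool_pos: [0.564, 0.1202, 0.0912]
tool_rot: [-0.091, 0.888, 0.383, 0.237]
contact_force: [0.2, -0.7, -0.9]
gripper_width: 0.125
grasp_force: 88.4
```

```bash
python3 st.py; python3 phi.py; python3 - <<'E'
from look import *
P=onz('top',[(211.8,177)],.07)[0];print('edge',P,((P-o)[:2]@[np.cos(psi),np.sin(psi)]).round(4))
E
```

```text
17.775 [0.564  0.1202 0.0912] [ -6.2  -8.7 121.5  29.1  51.3  21.8]
x axis yaw 47.03451757922937 z [ 0.351  0.344 -0.871] tilt 29.425229287901722 tiltaz 44.4150980691359 y.z 0.019561093592110446
tcp in chute mm [-63.9  -1.3  79.3] axes in chute deg [-1.1   0.6   0.33]
(46, 0, 60) [0.071  0.0772 0.0382]
(46, 0, 22) [0.084  0.091  0.0053]
[(0.58, [218.6, 261.1], np.int64(626))]
blue 37 230.7027027027027 252.1081081081081
[(np.float64(0.8448881789137381), 58, -6), (np.float64(0.8515974440894569), 58, 6), (np.float64(0.8557507987220447), 58, 0), (np.float64(0.8648562300319489), 55, 0), (np.float64(0.8672523961661341), 55, 6)]
edge [0.59009145 0.12312246 0.07      ] -0.075
```

Request:
play_rows([
  [0.0055, 0.0058, 0],
  [0.0055, 0.0058, 0],
  [0, 0, 0],
], turn=[0, 0, 0])

```text
time: 18.25
tool_pos: [0.575, 0.1321, 0.091]
tool_rot: [-0.091, 0.888, 0.384, 0.237]
contact_force: [-0.0, 0.6, -0.7]
gripper_width: 0.121
grasp_force: 88.4
```

```bash
python3 st.py|tail -3|head -1; python3 phi.py
```

```text
tcp in chute mm [-50.   -1.1  71. ] axes in chute deg [-1.08  0.61  0.37]
[(0.77, [213.0, 261.9], np.int64(589))]
blue 40 223.8 256.425
[(np.float64(0.8247877758913412), 58, -6), (np.float64(0.8290322580645161), 58, 6), (np.float64(0.8422750424448218), 55, 6), (np.float64(0.8456706281833616), 58, 0), (np.float64(0.8517826825127335), 55, 0)]
```

Request:
play_rows([
  [0.0045, 0.0048, 0],
  [0.0045, 0.0048, 0],
  [0.0045, 0.0048, 0],
  [0, 0, 0],
], turn=[0, 0, 0, 0])

```text
time: 18.85
tool_pos: [0.5818, 0.1387, 0.0867]
tool_rot: [-0.087, 0.889, 0.388, 0.225]
contact_force: [-47.4, -46.8, 31.6]
gripper_width: 0.122
grasp_force: 141.9
```

```bash
python3 st.py|tail -3|head -1; python3 phi.py
```

```text
tcp in chute mm [-44.   -1.5  62.6] axes in chute deg [-0.88  2.04  0.78]
[(0.78, [209.2, 268.0], np.int64(589))]
blue 52 217.76923076923077 261.3076923076923
[(np.float64(0.7867572156196944), 55, -6), (np.float64(0.799320882852292), 55, 6), (np.float64(0.8040747028862478), 55, 0), (np.float64(0.8146010186757215), 52, 6), (np.float64(0.8159592529711375), 52, 0)]
```

Request:
play_rows([
  [-0.008, -0.008, 0.01],
  [-0.006, -0.006, 0.01],
  [0, 0, 0],
  [0, 0, 0],
], turn=[0, 0, 0, 0])

```text
time: 19.45
tool_pos: [0.5741, 0.1324, 0.1106]
tool_rot: [-0.091, 0.888, 0.383, 0.237]
contact_force: [-0.2, -0.6, -2.4]
gripper_width: 0.122
grasp_force: 103.5
```

```bash
python3 st.py|tail -3|head -1; python3 - <<'E'
from look import *
for c in C:
    n,l,st,ce=cv2.connectedComponentsWithStats(blue(grab_frame(c)).astype(np.uint8))
    print(c,[(s[4],e.round(1)) for s,e in zip(st[1:],ce[1:]) if s[4]>8])
    for t in(1.0,1.2,1.4,1.5,1.6):
        d=np.array([-np.cos(t),0,np.sin(t)]);nrm=np.array([np.sin(t),0,np.cos(t)])
        print(t,proj(c,W(np.array([150,0,48])+155*d+7*nrm)).round(1),proj(c,W(np.array([150,0,48])+174*d)).round(1))
E
```

```text
tcp in chute mm [-40.6  -0.2  88.2] axes in chute deg [-1.07  0.62  0.34]
side [(np.int32(84), array([212.2, 119.9])), (np.int32(525), array([161.1, 223.7])), (np.int32(45), array([222.3, 251.1]))]
1.0 [[193.5 231.3]] [[203.4 225.1]]
1.2 [[182.2 226.3]] [[191.8 218.5]]
1.4 [[167.9 223.9]] [[176.6 214.7]]
1.5 [[159.8 223.8]] [[167.8 214. ]]
1.6 [[151.1 224.5]] [[158.3 214.3]]
top [(np.int32(218), array([406.9, 109.1])), (np.int32(40), array([132. , 118.2])), (np.int32(1249), array([ 16.1, 161.9])), (np.int32(36), array([  0.8, 163.2])), (np.int32(39), array([195.4, 174. ]))]
1.0 [[165.6 146.7]] [[173.  153.7]]
1.2 [[153.7 135.8]] [[160.1 141.9]]
1.4 [[140.  123.2]] [[144.9 127.9]]
1.5 [[132.8 116.5]] [[136.7 120.3]]
1.6 [[125.4 109.6]] [[128.2 112.5]]
```

The cover is fully open at about 1.49 rad. I'll push the cartridge's underside against the housing's front edge while rising, to swing the nose back.

Request:
play_rows([
  [0, 0, -0.021],
  [0.0075, 0.008, 0],
  [0.0048, 0.0051, 0.006],
  [0.0048, 0.0051, 0.006],
  [0, 0, 0],
], turn=[0, 0, 0, 0, 0])

```text
time: 20.18
tool_pos: [0.589, 0.1489, 0.0998]
tool_rot: [-0.091, 0.889, 0.385, 0.233]
contact_force: [-12.2, -11.4, 4.9]
gripper_width: 0.122
grasp_force: 94.1
```

```bash
python3 st.py|tail -3|head -1; python3 phi.py
```

```text
tcp in chute mm [-26.7   0.2  67.7] axes in chute deg [-0.92  1.1   0.43]
[(0.93, [202.6, 274.1], np.int64(683))]
blue 61 208.85245901639345 265.1475409836066
[(np.float64(0.8768667642752562), 37, -6), (np.float64(0.8849194729136164), 34, -6), (np.float64(0.8856515373352855), 34, 6), (np.float64(0.8896046852122987), 37, 0), (np.float64(0.8934114202049781), 34, 0)]
```

Request:
play_rows([
  [0.0055, 0.0058, 0.004],
  [0.0055, 0.0058, 0.001],
  [0.0055, 0.0058, 0],
  [0, 0, 0],
], turn=[0, 0, 0, 0])

```text
time: 20.78
tool_pos: [0.609, 0.168, 0.1084]
tool_rot: [-0.091, 0.888, 0.384, 0.237]
contact_force: [-3.5, -4.3, 5.3]
gripper_width: 0.125
grasp_force: 77.4
```

```bash
python3 st.py|tail -3|head -1; python3 phi.py
```

```text
tcp in chute mm [ 1.5 -1.2 61.4] axes in chute deg [-1.15  0.58  0.42]
[(0.69, [187.6, 281.1], np.int64(743))]
blue 86 196.11627906976744 271.74418604651163
[(np.float64(0.8413189771197847), 13, -6), (np.float64(0.8421265141318977), 13, 0), (np.float64(0.8481830417227456), 16, 0), (np.float64(0.8487213997308211), 19, -6), (np.float64(0.8514131897711978), 16, -6)]
```

Request:
play_rows([
  [0.0034, 0.0036, -0.002],
  [0.0034, 0.0036, -0.003],
  [0, 0, 0],
], turn=[0, 0, 0])

```text
time: 21.25
tool_pos: [0.6172, 0.1751, 0.1056]
tool_rot: [-0.09, 0.887, 0.384, 0.239]
contact_force: [-4.1, -4.9, 10.9]
gripper_width: 0.12
grasp_force: 78.2
```

```bash
python3 st.py|tail -3|head -1; python3 phi.py
```

```text
tcp in chute mm [ 9.5 -2.3 53.5] axes in chute deg [-1.27  0.41  0.44]
[(0.64, [187.2, 285.7], np.int64(875))]
blue 82 192.0 275.719512195122
[(np.float64(0.8562285714285714), -2, -6), (np.float64(0.8580571428571429), 1, -6), (np.float64(0.858057142857143), 1, 0), (np.float64(0.8641142857142857), 7, -6), (np.float64(0.8682285714285715), 4, -6)]
```

Request:
play_rows([
  [-0.003, -0.003, 0.007],
  [0.007, 0.0092, 0.0068],
  [0.0081, 0.0086, 0.0068],
  [0.0081, 0.0086, 0.0068],
  [0, 0, 0],
  [0, 0, 0],
  [0, 0, 0],
], turn=[0, 0, 0, 0, 0, 0, 0])

```text
time: 22.22
tool_pos: [0.634, 0.198, 0.1281]
tool_rot: [-0.092, 0.888, 0.383, 0.236]
contact_force: [-0.1, -0.2, -1.4]
gripper_width: 0.12
grasp_force: 74.6
```

```bash
sed -i 's/(46,0,60),(46,0,22)/(50,-1,40),(50,-1,22)/' st.py; python3 st.py|tail -3; python3 phi.py
```

```text
tcp in chute mm [45.1  1.2 59. ] axes in chute deg [-1.04  0.69  0.28]
(50, -1, 40) [ 0.011   0.0085 -0.014 ]
(50, -1, 22) [ 0.0172  0.015  -0.0296]
[(0.91, [177.0, 289.6], np.int64(696))]
blue 38 176.97368421052633 267.0
[(np.float64(0.7038793103448275), -2, -6), (np.float64(0.7110632183908047), 1, 0), (np.float64(0.7168103448275862), 1, -6), (np.float64(0.7225574712643679), 7, -6), (np.float64(0.7280172413793103), 4, -6)]
```

Now down to z = 40, then slowly to the floor, reading force.

Request:
play_rows([
  [0.0037, 0.0028, -0.0047],
  [0.0037, 0.0028, -0.0047],
  [0.0037, 0.0028, -0.0047],
  [0, 0, 0],
  [0, 0, 0],
], turn=[0, 0, 0, 0, 0])

```text
time: 22.95
tool_pos: [0.6456, 0.2067, 0.1146]
tool_rot: [-0.091, 0.888, 0.383, 0.236]
contact_force: [0.1, 1.3, -1.0]
gripper_width: 0.123
grasp_force: 74.6
```

```bash
python3 st.py|tail -3
```

```text
tcp in chute mm [50.7 -1.3 40.2] axes in chute deg [-1.06  0.65  0.31]
(50, -1, 40) [-0.0006 -0.0002 -0.0005]
(50, -1, 22) [ 0.0056  0.0063 -0.0161]
```

Request:
play_rows([
  [0.0015, 0.0016, -0.004],
  [0.0015, 0.0016, -0.004],
  [0.0012, 0.0015, -0.0035],
  [0, 0, 0],
], turn=[0, 0, 0, 0])

```text
time: 23.45
tool_pos: [0.6495, 0.2114, 0.1026]
tool_rot: [-0.092, 0.888, 0.383, 0.236]
contact_force: [0.8, -0.3, -2.0]
gripper_width: 0.121
grasp_force: 74.6
```

```bash
python3 st.py|tail -3
```

```text
tcp in chute mm [50.  -0.9 26.6] axes in chute deg [-1.04  0.68  0.3 ]
(50, -1, 40) [-0.0045 -0.0049  0.0116]
(50, -1, 22) [ 0.0017  0.0016 -0.004 ]
```

Request:
play_rows([
  [0.0008, 0.0008, -0.002],
  [0.0009, 0.0008, -0.002],
  [0, 0, 0],
], turn=[0, 0, 0])

```text
time: 23.82
tool_pos: [0.6515, 0.2129, 0.099]
tool_rot: [-0.091, 0.888, 0.383, 0.236]
contact_force: [-0.4, -0.6, -1.3]
gripper_width: 0.123
grasp_force: 74.6
```

Request:
play_rows([
  [0, 0, 0],
  [0, 0, 0],
  [0, 0, 0],
  [0, 0, 0],
  [-0.005, -0.0055, 0.013],
  [-0.01, -0.011, 0.026],
], turn=[0, 0, 0, 0, 0, 0], hand=0.04)

```text
time: 24.58
tool_pos: [0.6354, 0.1962, 0.1379]
tool_rot: [-0.092, 0.888, 0.383, 0.235]
contact_force: [0.5, -0.7, 0.0]
gripper_width: 0.468
grasp_force: 0.0
```

```bash
python3 st.py|tail -3
```

```text
tcp in chute mm [49.7 -1.1 67.6] axes in chute deg [-0.98  0.74  0.29]
(50, -1, 40) [ 0.0096  0.0103 -0.0237]
(50, -1, 22) [ 0.0158  0.0169 -0.0393]
```

Request:
play_rows([
  [-0.015, -0.016, 0.038],
  [-0.016, -0.017, 0.041],
  [-0.016, -0.017, 0.041],
  [-0.016, -0.017, 0.041],
  [-0.04, 0.038, 0.01],
  [-0.042, 0.04, 0],
  [-0.042, 0.04, 0],
  [-0.04, 0.038, 0],
], turn=[0, 0, 0, 0, 0, 0, 0, 0], hand=0)

```text
time: 25.58
tool_pos: [0.408, 0.2858, 0.3105]
tool_rot: [-0.091, 0.888, 0.383, 0.238]
contact_force: [0.0, 0.3, 0.6]
gripper_width: -0.002
grasp_force: 0.0
```

```bash
python3 st.py|tail -3; python3 - <<'E'
from look import *
out=[]
for c,(x0,y0) in(('side',(125,250)),('top',(130,105))):
    im=grab_frame(c)[:,:,::-1];S=7
    n,l,st,ce=cv2.connectedComponentsWithStats(blue(im[:,:,::-1]).astype(np.uint8));print(c,[(s[4],e.round(1)) for s,e in zip(st[1:],ce[1:]) if s[4]>8])
    b=cv2.resize(im[y0:y0+80,x0:x0+57],None,fx=S,fy=S,interpolation=cv2.INTER_CUBIC);b=cv2.convertScaleAbs(b,alpha=1.5)
    def dr(P,col):
        p=((proj(c,W(P))-(x0,y0)+.5)*S).astype(np.int32);cv2.polylines(b,[p],True,col,1)
    dr([(0,-25,16),(100,-25,16),(100,25,16),(0,25,16)],(0,255,255));dr([(25,-6,38),(75,-6,38),(75,6,38),(25,6,38)],(255,0,255))
    print(proj(c,W((50,0,36))));out.append(b)
cv2.imwrite('pics/c5.png',np.hstack(out))
E
```

```text
tcp in chute mm [ 57.3 225.8 262.5] axes in chute deg [-1.15  0.51  0.26]
(50, -1, 40) [ 0.237  -0.0793 -0.1963]
(50, -1, 22) [ 0.2432 -0.0728 -0.2119]
side [(np.int32(82), array([212.2, 119.8])), (np.int32(516), array([161.1, 223.7])), (np.int32(42), array([182.9, 288.3]))]
[[178.12928242 291.40615386]]
top [(np.int32(220), array([406.8, 109.1])), (np.int32(47), array([132.3, 118.1])), (np.int32(1184), array([ 16.1, 162.4])), (np.int32(50), array([173.7, 149.5])), (np.int32(10), array([188.7, 156.1])), (np.int32(36), array([  0.8, 163.2])), (np.int32(15), array([181.3, 163.3]))]
[[168.87023105 148.37312758]]
```

View pics/c5.png

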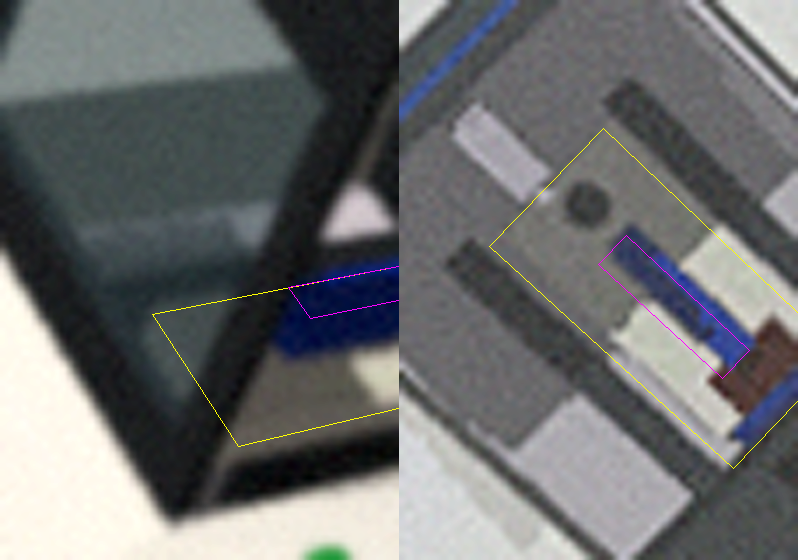

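The top view shows the cartridge in the chute between the guides, rib up at (680,300) and nose on the lower stop at about (770,400), within 2 mm of the home outline. Next I go round behind the cover.

Request:
play_rows([
  [0.026, 0.028, 0.022],
  [0.026, 0.028, 0.022],
  [0.026, 0.028, 0.022],
  [0.042, -0.039, 0],
  [0.042, -0.039, 0],
  [0.042, -0.039, 0],
  [0.038, -0.037, 0],
  [0, 0, 0],
], turn=[0, 0, 0, 0, 0, 0, 0, 0])

```text
time: 26.68
tool_pos: [0.6539, 0.211, 0.3746]
tool_rot: [-0.09, 0.889, 0.381, 0.236]
contact_force: [-0.4, 0.3, -0.7]
gripper_width: -0.0
grasp_force: 0.0
```

```bash
sed -i 's/(50,-1,40),(50,-1,22)/(178,0,190),(140,0,200)/' st.py; python3 st.py|tail -3
```

```text
tcp in chute mm [188.4  -4.4 260.8] axes in chute deg [-1.24  0.72  0.01]
(178, 0, 190) [ 0.015   0.0222 -0.0665]
(140, 0, 200) [-0.0111 -0.0053 -0.0769]
```

Request:
play_rows([
  [0.0075, 0.011, -0.033],
  [0.0075, 0.011, -0.0335],
  [-0.0143, -0.0152, -0.0098],
  [-0.0131, -0.0139, -0.011],
  [-0.0106, -0.0112, -0.0153],
  [-0.0106, -0.0112, -0.0153],
  [0, 0, 0],
], turn=[0, 0, 0, 0, 0, 0, 0])

```text
time: 27.55
tool_pos: [0.6168, 0.1854, 0.2566]
tool_rot: [-0.092, 0.888, 0.383, 0.236]
contact_force: [-0.9, 0.5, 0.2]
gripper_width: -0.002
grasp_force: 0.3
```

```bash
sed -i 's/(178,0,190),(140,0,200)/(55,0,158),(27,0,124),(5,0,56),(5,0,46)/' st.py; python3 st.py|tail -5;python3 - <<'E'
from look import *
c='side'
n,l,st,ce=cv2.connectedComponentsWithStats(blue(grab_frame(c)).astype(np.uint8))
print(c,[(s[4],e.round(1)) for s,e in zip(st[1:],ce[1:]) if s[4]>8])
E
```

```text
tcp in chute mm [ 91.2   5.1 180.7] axes in chute deg [-1.04  0.7   0.25]
(55, 0, 158) [-0.0101 -0.0181 -0.0378]
(27, 0, 124) [-0.015  -0.0233 -0.0812]
(5, 0, 56) [-0.0048 -0.0125 -0.1511]
(5, 0, 46) [-0.0013 -0.0088 -0.1598]
side [(np.int32(42), array([179., 223.])), (np.int32(75), array([196.2, 242.6]))]
```

Request:
play_rows([
  [-0.005, -0.009, -0.019],
  [-0.005, -0.009, -0.019],
  [-0.0025, -0.0026, -0.0217],
  [-0.0025, -0.0026, -0.0217],
  [0.0009, 0.001, -0.0177],
  [0.0009, 0.001, -0.0177],
  [0.0046, 0.0049, -0.02],
  [0, 0, 0],
], turn=[0, 0, 0, 0, 0, 0, 0, 0])

```text
time: 28.6
tool_pos: [0.6076, 0.1699, 0.1173]
tool_rot: [-0.092, 0.889, 0.384, 0.234]
contact_force: [-1.0, -0.4, 1.2]
gripper_width: -0.005
grasp_force: 0.6
```

```bash
python3 st.py|tail -5
```

```text
tcp in chute mm [ 6.2  1.1 68.9] axes in chute deg [-0.85  0.88  0.26]
(55, 0, 158) [-0.0008 -0.0025  0.1016]
(27, 0, 124) [-0.0058 -0.0077  0.0581]
(5, 0, 56) [ 0.0045  0.0031 -0.0118]
(5, 0, 46) [ 0.0079  0.0068 -0.0204]
```

Request:
play_rows([
  [0.0022, 0.0015, -0.006],
  [0.0022, 0.0015, -0.006],
  [0.0013, 0.0014, -0.0034],
  [0.0013, 0.0014, -0.0034],
  [0, 0, 0],
], turn=[0, 0, 0, 0, 0])

```text
time: 29.22
tool_pos: [0.6164, 0.1755, 0.1017]
tool_rot: [-0.091, 0.888, 0.383, 0.237]
contact_force: [-0.9, -1.2, 1.7]
gripper_width: -0.003
grasp_force: 0.9
```

```bash
python3 st.py|tail -5
```

```text
tcp in chute mm [ 7.2 -1.5 50.3] axes in chute deg [-1.08  0.64  0.31]
(55, 0, 158) [-0.0096 -0.0081  0.1172]
(27, 0, 124) [-0.0146 -0.0133  0.0737]
(5, 0, 56) [-0.0044 -0.0025  0.0038]
(5, 0, 46) [-0.0009  0.0012 -0.0048]
```

Request:
play_rows([
  [0.0007, 0.0008, -0.002],
  [0.0007, 0.0008, -0.002],
  [0.0007, 0.0008, -0.002],
  [0, 0, 0],
], turn=[0, 0, 0, 0])

```text
time: 29.72
tool_pos: [0.6183, 0.1771, 0.0978]
tool_rot: [-0.091, 0.888, 0.384, 0.236]
contact_force: [-17.8, -10.6, 18.2]
gripper_width: -0.0
grasp_force: 13.0
```

Request:
play_rows([
  [-0.002, -0.0022, 0.005],
  [-0.004, -0.0044, 0.01],
  [-0.014, -0.015, 0.035],
  [-0.017, -0.018, 0.043],
  [-0.017, -0.018, 0.043],
  [-0.04, 0.038, 0.01],
  [-0.042, 0.04, 0],
  [-0.042, 0.04, 0],
], turn=[0, 0, 0, 0, 0, 0, 0, 0])

```text
time: 30.72
tool_pos: [0.4394, 0.2386, 0.2422]
tool_rot: [-0.091, 0.888, 0.382, 0.237]
contact_force: [0.6, 0.5, 0.0]
gripper_width: 0.002
grasp_force: 0.0
```

Request:
play_rows([
  [-0.04, 0.038, 0],
  [0, 0, 0],
  [0, 0, 0],
  [0, 0, 0],
], turn=[0, 0, 0, 0])

```text
time: 31.22
tool_pos: [0.4014, 0.2752, 0.2417]
tool_rot: [-0.091, 0.889, 0.382, 0.237]
contact_force: [1.6, -0.2, -0.2]
gripper_width: -0.002
grasp_force: 0.0
```

```bash
python3 - <<'E'
from look import *
out=[]
for c,(x0,y0) in(('side',(120,235)),('top',(100,75))):
    im=grab_frame(c)[:,:,::-1]
    n,l,st,ce=cv2.connectedComponentsWithStats(blue(im[:,:,::-1].copy()).astype(np.uint8));print(c,[(s[4],e.round(1)) for s,e in zip(st[1:],ce[1:]) if s[4]>8])
    out.append(cv2.convertScaleAbs(cv2.resize(im[y0:y0+110,x0:x0+110],(400,400),interpolation=cv2.INTER_CUBIC),alpha=2))
cv2.imwrite('pics/f.png',np.hstack(out));print(state()['time'],state()['contact_force'])
E
```

```text
side [(np.int32(84), array([212.1, 119.9])), (np.int32(362), array([204.9, 279.7]))]
top [(np.int32(220), array([406.9, 109.1])), (np.int32(1197), array([ 16.1, 162.2])), (np.int32(451), array([189.1, 167. ])), (np.int32(36), array([  0.8, 163.2]))]
31.325 [ 0.465419   -0.31657552  0.10886584]
```

View pics/f.png

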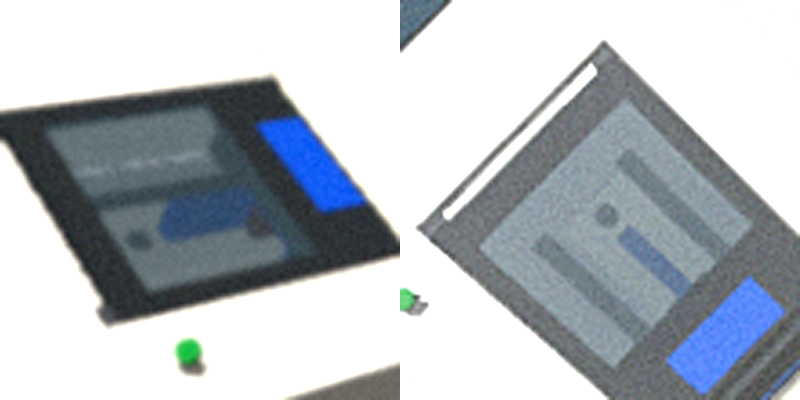

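The cover is shut: the pad is back at its start pixels, (204.9,279.7) in the side view and (189.1,167.0) in the top view. The cartridge shows through the window, between the guides and rib up. I'm handing it in.

```bash
python3 -c "
from plant import *
print(job_done())"
```

```text
the job is handed in; nothing more can be done
None
```

The blue-ribbed cartridge is in the chute against the lower stop, the cover is shut and latched again, and the job was handed in at about 31 s; `job_done()` gave no verdict, so the success is judged from the final pictures.

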